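Pull up the counter lamp and hold it out

TASK

Lift the loose brass cover plate off the pins of the grey lamp housing and set it down, without dropping it, flat in the middle of the black rubber mat. Then press the red button so that the lamp pops up, take the lamp by its white head and pull it straight up past the first stop to the second stop, both tubes fully out. Finish while still gripping the lamp head and holding it there, since it springs back if let go, and leave the bottle, jar and bowl where they are.

Things in the scene. Friction and masses are not known exactly. Their poses are not given: they have to be found in the camera images.
- housing: Fixed grey tray, open on top, 210 (x) x 146 (y) x 76 mm high, walls 7 mm, recess floor 40 mm above the counter, turned up to 0.4 rad. Origin: centre of the underside. Two 6 mm steel pins stand 12 mm above the rim at (x, y) = (90, 58) and (-90, -58) mm. In the recess, at y = 0: red button at x = -50, lamp at x = +40 mm. A steel bolt between them, up to 18 mm above the floor, latches the lamp.
- cover: Loose brass plate, 210 (x) x 146 (y) x 5 mm, about 0.25 kg, lying on the housing's rim, aligned with it, underside 76 mm above the counter; two 10 mm holes fit loosely over the pins. Origin: centre of its underside. At its centre a black bar handle along its x: 90 mm long, 16 mm wide (y), from 21 to 35 mm above the underside, legs at x = +-36 mm. Grip it across y, about 28 mm above the underside.
- mat: Fixed black rubber mat on the counter, 230 (x) x 170 (y) x 3 mm. Origin: centre of its underside. On the side of the counter where the housing is not.
- button_top (a point): Centre of the top of the red button, 28 mm in diameter, 58 mm above the counter, hidden under the cover at first. It is pressed straight down 6 mm against a spring, about 5 N at the bottom, and returns when released.
- button (a joint): Travel of the red button: 0 up, 0.006 m fully pressed. Past about half travel it withdraws the bolt that holds the lamp down; the lamp then pops up by itself and stays free after the button comes back up.
- lamp_head: Lamp head on an upright telescoping stalk: white cylinder, 34 mm diameter, 22 mm high, on a brass flange 48 mm in diameter, 4 mm thick. Axes as the housing. Origin on its axis: flange 3 to 7 mm, white part 7 to 29 mm above it. Latched, the origin is 41 mm above the counter (head top 70 mm, below the rim); popped up about 24 mm higher; first stop 70 mm, second stop 140 mm higher than latched.
- lamp_grip (a point): Centre of the white part of the lamp head, 18 mm above the head's origin: the point to grip, from above, 34 mm wide in any direction (across the housing's y there is 49 mm of room on each side inside the recess).
- inner_tube (a joint): How far the thin inner tube with the lamp head is out of the outer tube: 0 in, 0.070 m fully out (first stop). Its springs float it at about 0.024 m when free; fully out takes about 3 N upward.
- outer_tube (a joint): How far the thicker outer tube is out of the housing: 0 in, 0.070 m fully out (second stop). It follows only when the inner tube is fully out; pulled up it resists with about 7 N at the start and 9.5 N at the stop, and springs back when let go.
- bottle: Bystander: amber bottle, 64 mm diameter, 190 mm high, standing at the far side of the counter. Origin: centre of its underside.
- jar: Bystander: blue jar with a white lid, 72 mm diameter, 75 mm high, at the left. Origin: centre of its underside.
- bowl: Bystander: green mixing bowl, 100 mm across, 50 mm high, at the right. Origin: centre of its underside.

How it is judged:
On the way, in this order (a step that is already met when the one before it is completed fails the run):
1. the cover plate lies flat in the middle of the mat, let go (horizontal distance between cover and mat below 0.05 m and height (world z) of cover below 0.008 m and angle between cover's own z axis and vertical below 0.08 rad and contact force between the fingers and cover below 0.1 N and linear speed of cover below 0.03 m/s), for 0.2 s.
2. the button is pressed in and the lamp comes up (value of joint button above 0.002 m and value of joint inner_tube above 0.006 m), for 0.02 s.
3. the lamp is gripped and pulled out to the second stop (value of joint each of inner_tube, outer_tube above 0.064 m and contact force between the fingers and lamp_head above 1 N), for 0.3 s.
At the end, for the whole second after the job is handed in: At the end the fingers still hold the lamp head at rest with both tubes out to within 6 mm of their 70 mm travel; the cover plate lies flat on the mat, let go, its centre within 50 mm of the mat's centre; bottle, jar and bowl stand within 30 mm of where they were (all of step 1 and all of step 3 and linear speed of lamp_head below 0.03 m/s and distance of each of bottle, jar, bowl from where it was at the start of the episode below 0.03 m and angle between each of bottle, jar, bowl's own z axis and vertical below 0.2 rad); the arm keeps its last pose, push and grip.
It fails at once if the cover plate is dropped (moves faster than 0.7 m/s out of the fingers) (linear speed of cover above 0.7 m/s and contact force between the fingers and cover below 0.05 N).
It fails at once if the bottle is knocked over or shoved (distance of bottle from where it was at the start of the episode above 0.03 m or angle between bottle's own z axis and vertical above 0.5 rad).
It fails at once if the jar is knocked over or shoved (distance of jar from where it was at the start of the episode above 0.03 m or angle between jar's own z axis and vertical above 0.5 rad).
It fails at once if the bowl is knocked over or shoved (distance of bowl from where it was at the start of the episode above 0.03 m or angle between bowl's own z axis and vertical above 0.5 rad).
It also fails if it takes over 67 s, if anything falls off the work surface, if the arm or the gripper's body presses on something with over 40 N, if the wrist force passes 120 N, or if a joint passes its speed limit or range.

ROBOT

A 6-joint arm with a two-finger parallel gripper is mounted at the origin on the work surface. World frame = base frame: x ahead of the robot, y to its left, z up, the work surface at z = 0. Lengths are in m, angles in rad, forces in N, time in s.
With the tool pointing down it reaches from about 0.35 to 0.725 m from the base axis. Payload 6 kg.
Tool frame: the origin (TCP) lies at the very end of the fingers, on their centre line; the grasp point (between the pads) lies 19 mm behind it; z points along the fingers, x is the direction in which the jaws open and shut, and the axes are right-handed (so a half turn about z gives the same grasp; the last joint's range is limited). The gripper opens to 85 mm and grips with 20 to 120 N. Pads are 22 mm wide; open, the fingers measure 114 mm over their backs; the gripper's body (76 mm by 85 mm) begins 54 mm behind the grasp point. The pads swing forward as they close: fully open they stand 13 mm farther back than shut.
Start: joints at [0.334, 0.04, 0.085, 0, -1.615, -0.334], TCP at [0.6, 0, 0.197] pointing down, gripper open.
Joint ranges: [-2.56, 2.56], [-1.29, 2.01], [-1.08, 1.49], [-3.29, 1.98], [-2.81, -0.18], [-2.99, 2.99]. Speed limits (rad/s): [2.57, 2.57, 3.01, 3.14, 3.14, 3.14].

INTERFACE

Orientations are given as a rotation vector (axis times angle).
In Python, from station import get_state, viewer, arm gives the robot as it stands. The module is installed in compiled form; this text tells all that it offers.
- The arm moves only by the shell command python3 -m inch 'ROWS'. ROWS is JSON, a list of rows, each a list of 7 numbers: the turn, a rotation vector about the tool's x, y, z in degrees, then the shift along the tool's x, y, z in mm, then the opening in per cent of the stroke, from 0 (shut) to 100 (fully open). In form: [[wx, wy, wz, x, y, z, claw], ...]. A call has 1 to 5 rows; each row is the pose to reach, as a shift and turn from the pose commanded when the call began, along the tool's axes at that moment; what a row does not reach only later rows make up. A row lasts 1/12 s, in which the tool goes at most 41.7 mm and 7.16 degrees, less where a joint would pass 70% of its speed; a pose out of reach is approached as far as the arm can. A call with a gripper value outside its range is refused whole. The fingers move at their own pace and stop on an object; the grip force is fixed at half the most. Time passes only in rows, so rows that repeat a pose let the fingers close. It gives the time, the measured TCP pose, the force and the opening at its end, in the units of the state.
- get_state(): the state, without advancing time (a new reading comes with each control period).
- viewer.capture(name): name is "scene" or "side" or "wrist"; returns (picture, depth): 420x560x3 uint8, red, green, blue; 420x560 float32, m along the optical axis (not along the pixel's ray), 0 where there is no reading.
- viewer.get_calibration(name): a dict with "camera_matrix" (3x3 intrinsics, pixels), "camera_from_world" (4x4, takes a point from world to camera coordinates); the wrist camera has in their place "mount" (4x4, takes a point from camera to tool coordinates, whose origin is the TCP and whose axes are the tool frame's). Camera axes: x right, y down, z forward; pixel columns grow to the right and rows downward; lengths in m; the calibration is good to about 2 mm. The wrist camera is an equidistant fisheye: a pixel r from the principal point sees the ray r / f radians off the axis. A picture is of the moment at which its call begins: read the wrist's pose just before it. get_calibration takes no time and is no camera call.
- arm.finish_job(): hands the job in, once; it reports no verdict.
Trained networks look in the newest picture that a camera, given by its name, has taken for a name from the list of things; names that differ only in an ending like _2 or _b are one class to them, and where a whole thing is asked for, a point or a joint stands for the part that bears it (a point fixed in the world has none). Each returns a list of dicts, best first, with "conf" (0 to 1); they miss things now and then, are a little off and sometimes report something else, mostly with a low value. They report only what shows in the picture. A call takes as long as a camera call.
- viewer.spot_in(thing, camera): "position" ([x, y, z] in m, in world coordinates, good to about 4 mm: the middle of the surface that is visible of it).
- viewer.regions_of(thing, camera): "region" (420x560 bool, what is visible of it).
The state is a dict: "clock": time; "joint_positions": joint angles; "dq": joint speeds; "joint_efforts": joint torques, N m; "tcp_pos": TCP position; "tool_rot": TCP orientation; "force": force on the tool from outside, world axes, zero at the start; "ft_torque": the same for the moment, N m; "gripper_width": finger opening in m.
Only numpy, scipy, OpenCV 4.12 (cv2) and the standard library are available. Lean on these libraries where they do the work, as an engineer would, in place of code of your own. Each camera call takes 0.05 s, during which the arm holds its last target. There are 200 camera calls.

## Working session

There is one attempt and no reset: what is moved stays moved. The work goes in short steps, Python scripts to look and compute and a shell command to move; the robot and the scene stay as the last step left them, time stands still between calls to the robot, and variables do not carry over. Pictures are saved under pics/ and viewed, about 8 in all and at most 12, crops included, and the job is handed in when it is done.

```bash
mkdir -p pics
cat > h.py <<'E'
import numpy as np, cv2
from scipy.spatial.transform import Rotation as R
from station import get_state, viewer, arm
def cap(name,fn=None):
    s=get_state(); p,d=viewer.capture(name)
    if fn: cv2.imwrite('pics/'+fn,p[:,:,::-1])
    return s,p,d
def cloud(name,d):
    c=viewer.get_calibration(name);K=np.array(c['camera_matrix']);T=np.linalg.inv(np.array(c['camera_from_world']))
    v,u=np.mgrid[:d.shape[0],:d.shape[1]]
    P=np.stack([(u-K[0,2])/K[0,0]*d,(v-K[1,2])/K[1,1]*d,d],-1)
    W=P@T[:3,:3].T+T[:3,3]; W[d==0]=np.nan; return W
def rows(target, yaw=None):
    "shift in tool axes (mm) from measured TCP to world target"
    s=get_state(); M=R.from_rotvec(s['tool_rot'])
    return (M.inv().apply(np.array(target)-s['tcp_pos'])*1000).round(1), s['tcp_pos'], M.as_matrix().round(3)
E
python3 - <<'E'
from h import *
s,p,d=cap('scene','a.png'); W=cloud('scene',d)
for t in ['cover','housing','mat','bottle','jar','bowl','lamp_head']:
    print(t,[(np.round(x['position'],3),round(x['conf'],2)) for x in viewer.spot_in(t,'scene')[:2]])
for t in ['cover','mat']:
    r=viewer.regions_of(t,'scene')
    if r:
        m=r[0]['region']; Q=W[m]; Q=Q[~np.isnan(Q[:,0])]
        zm=np.median(Q[:,2]); Q2=Q[abs(Q[:,2]-zm)<.004]
        print(t,m.sum(),zm,cv2.minAreaRect((Q2[:,:2]*1000).astype(np.float32)))
        H=Q[Q[:,2]>zm+.02]
        if len(H): print('handle',len(H),H[:,2].max(),cv2.minAreaRect((H[:,:2]*1000).astype(np.float32)))
print({k:(np.round(v,3) if k!='x' else v) for k,v in get_state().items()})
E
```

```text
cover [(array([ 0.548, -0.182,  0.083]), 0.86)]
housing [(array([ 0.632, -0.144,  0.045]), 0.64)]
mat [(array([0.572, 0.178, 0.006]), 0.69), (array([0.547, 0.445, 0.052]), 0.68)]
bottle [(array([0.795, 0.034, 0.098]), 0.78)]
jar [(array([0.548, 0.445, 0.049]), 0.94)]
bowl [(array([ 0.632, -0.142,  0.042]), 0.19)]
lamp_head []
cover 1766 0.08352253612711225 ((532.1801147460938, -187.43594360351562), (217.2259521484375, 148.9867706298828), 8.273026466369629)
handle 128 0.1154215268056149 ((533.9059448242188, -186.35464477539062), (93.70438385009766, 17.821800231933594), 8.643766403198242)
mat 3449 0.005500852547830948 ((554.2111206054688, 171.31451416015625), (237.2961883544922, 171.04576110839844), 16.41574478149414)
{'clock': np.float64(0.5), 'joint_positions': array([ 0.334,  0.04 ,  0.085, -0.   , -1.616, -0.334]), 'dq': array([-0.001,  0.   ,  0.   , -0.004,  0.001,  0.   ]), 'joint_efforts': array([ 1.0000e-03, -3.6754e+01,  3.4716e+01,  6.9280e+00, -1.0000e-03,
        0.0000e+00]), 'tcp_pos': array([0.6  , 0.   , 0.197]), 'tool_rot': array([ 0.   , -3.141,  0.   ]), 'force': array([-0.888, -0.479, -0.411]), 'ft_torque': array([ 0.004, -0.002, -0.048]), 'gripper_width': np.float64(0.085)}
```

View pics/a.png

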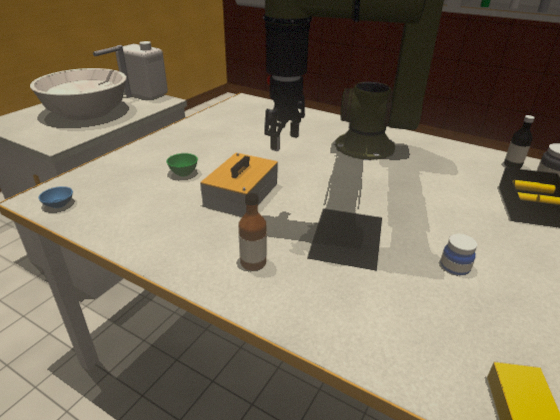

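The picture shows the brass cover at pixel (242,172) with its handle at (240,167). The mat is at (347,237), the bottle at (253,240), the jar at (459,253) and the bowl at (182,165). The cover measurement agrees with this, so I'll move above it.

```bash
python3 -m inch '[[0,0,7,14,-38,0,100],[0,0,14,28,-76,0,100],[0,0,21,42,-114,0,100],[0,0,28,56,-151,0,100],[0,0,35,67,-187,0,100]]' && python3 -m inch '[[0,0,7,0,0,0,100],[0,0,14,0,0,0,100],[0,0,21,0,0,0,100],[0,0,28,0,0,0,100],[0,0,35,0,0,0,100]]' && python3 -m inch '[[0,0,6,0,0,0,100],[0,0,11.6,0,0,0,100],[0,0,11.6,0,0,0,100],[0,0,11.6,0,0,0,100]]'
cat >> h.py <<'E'
def wcloud(s,d):
    c=viewer.get_calibration('wrist');K=np.array(c['camera_matrix']);M=np.array(c['mount'])
    v,u=np.mgrid[:d.shape[0],:d.shape[1]]
    x=(u-K[0,2])/K[0,0];y=(v-K[1,2])/K[1,1];r=np.hypot(x,y)+1e-9
    k=np.tan(np.minimum(r,1.5))/r
    P=np.stack([x*k*d,y*k*d,d],-1)
    P=P@M[:3,:3].T+M[:3,3]
    W=R.from_rotvec(s['tool_rot']).apply(P.reshape(-1,3)).reshape(P.shape)+s['tcp_pos']
    W[d==0]=np.nan; return W
E
python3 - <<'E'
from h import *
s,p,d=cap('wrist','b.png'); W=wcloud(s,d)
r=viewer.regions_of('cover','wrist')
m=r[0]['region']; Q=W[m]; Q=Q[~np.isnan(Q[:,0])]
for lo,hi in [(.075,.09),(.105,.125)]:
    H=Q[(Q[:,2]>lo)&(Q[:,2]<hi)]
    print(len(H),np.median(H[:,2]),cv2.minAreaRect((H[:,:2]*1000).astype(np.float32)))
print(s['tcp_pos'],R.from_rotvec(s['tool_rot']).as_matrix().round(3))
E
```

```text
clock: 0.92
tcp_pos: [0.5319, -0.1885, 0.1979]
tool_rot: [0.953, 2.993, 0.0]
force: [0.8, 0.1, 1.0]
gripper_width: 0.0855
clock: 1.33
tcp_pos: [0.5329, -0.1872, 0.1974]
tool_rot: [1.81, 2.568, 0.0]
force: [-0.0, -0.3, 0.6]
gripper_width: 0.0853
clock: 1.67
tcp_pos: [0.533, -0.187, 0.1974]
tool_rot: [2.049, 2.381, -0.0]
force: [-0.3, -0.0, -0.4]
gripper_width: 0.0853
29897 0.08195694477730799 ((532.5941772460938, -187.01654052734375), (210.71261596679688, 146.69436645507812), 7.766793251037598)
1876 0.11181636820036606 ((532.152587890625, -186.3690643310547), (89.64555358886719, 15.700130462646484), 8.235258102416992)
[ 0.53298654 -0.18698736  0.19740811] [[-0.149  0.989  0.   ]
 [ 0.989  0.149 -0.   ]
 [-0.     0.    -1.   ]]
```

View pics/b.png

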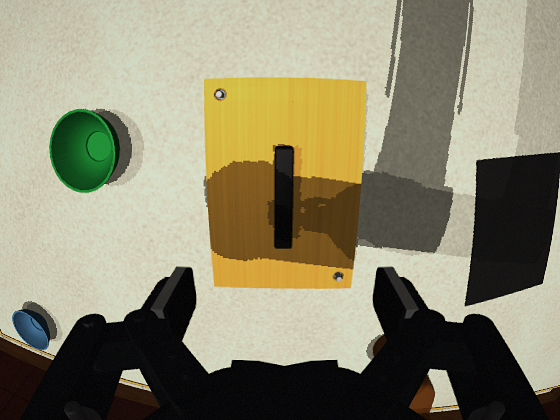

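The wrist view shows the cover centred at about (285,185) with the handle at (284,197). The pins at (220,94) and (339,276) fit a yaw of about 8°. The tool is already aligned to within 1 mm, so I'll descend and grip.

```bash
python3 -m inch '[[0,0,0,0,0,35,100],[0,0,0,0,0,65,100],[0,0,0,0,0,90,100],[0,0,0,0,0,105,100],[0,0,0,0,0,110.5,100]]' && python3 -m inch '[[0,0,0,0,0,0,100],[0,0,0,0,0,0,0],[0,0,0,0,0,0,0],[0,0,0,0,0,0,0],[0,0,0,0,0,0,0]]'&& python3 -m inch '[[0,0,0,0,0,0,0],[0,0,0,0,0,0,0],[0,0,0,0,0,0,0],[0,0,0,0,0,0,0],[0,0,0,0,0,0,0]]'
```

```text
clock: 2.18
tcp_pos: [0.5313, -0.1866, 0.0835]
tool_rot: [-2.048, -2.377, 0.004]
force: [-0.1, 0.3, 0.3]
gripper_width: 0.0856
clock: 2.6
tcp_pos: [0.5336, -0.187, 0.0881]
tool_rot: [2.052, 2.377, 0.002]
force: [-0.3, -0.1, -0.2]
gripper_width: 0.0388
clock: 3.02
tcp_pos: [0.5329, -0.187, 0.0869]
tool_rot: [-2.053, -2.378, 0.0]
force: [-0.9, -0.2, 1.0]
gripper_width: -0.0
```

Run:
```python
from h import *
s,p,d=cap('wrist','c.png'); s2,p2,d2=cap('side','d.png')
print(get_state()['gripper_width'],s['tcp_pos'])
cv2.imwrite('pics/cd.png',np.hstack([cv2.resize(p,(400,300)),cv2.resize(p2,(400,300))])[:,:,::-1])
```

```text
-0.00015854788166506744 [ 0.53294459 -0.18700022  0.08687601]
```

View pics/cd.png

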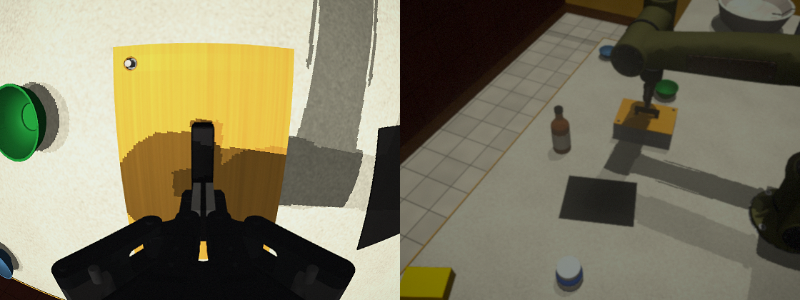

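The left half shows the fingers closed around or just behind the handle, at about (203,185). The opening reads 0, which doesn't fit a 16 mm bar. I'll look closer before lifting.

Run:
```python
import cv2
p=cv2.imread('pics/c.png'); q=cv2.imread('pics/d.png')
a=cv2.resize(p[150:400,180:400],(440,500),interpolation=cv2.INTER_CUBIC)
b=cv2.resize(q[80:220,300:400],(357,500),interpolation=cv2.INTER_CUBIC)
c=cv2.hconcat([a,b]);cv2.imwrite('pics/e.png',cv2.convertScaleAbs(c,alpha=1.8,beta=15))
```

```text
(no output)
```

View pics/e.png

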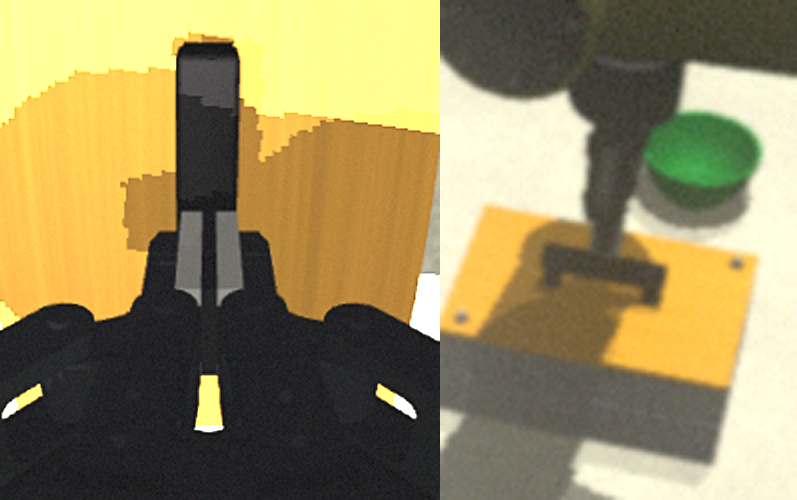

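Run:
```python
from h import *
s,p,d=cap('side'); W=cloud('side',d)
Wr=W[:,:,:]
# columns near the gripper axis
m=(abs(W[...,0]-.533)<.012)&(abs(W[...,1]+.187)<.05)&(W[...,2]>.078)
v,u=np.nonzero(m)
for i in range(0,len(v),max(1,len(v)//45)): print(v[i],u[i],W[v[i],u[i]].round(3),p[v[i],u[i]])
s,p,d=cap('wrist'); W=wcloud(s,d)
for vv in range(225,345,8): print(vv,[tuple(W[vv,uu].round(3)) for uu in (274,284,294)])
for t in ['cover']: print(viewer.spot_in(t,'wrist'))
```

```text
0 353 [ 0.544 -0.145  0.524] [44 42 24]
1 357 [ 0.535 -0.143  0.525] [46 46 25]
2 361 [ 0.527 -0.144  0.524] [46 45 24]
4 353 [ 0.543 -0.144  0.517] [25 23 15]
5 357 [ 0.534 -0.142  0.518] [24 22 14]
6 361 [ 0.526 -0.14   0.518] [26 25 14]
8 353 [ 0.541 -0.142  0.51 ] [38 38 20]
9 357 [ 0.532 -0.137  0.512] [48 47 26]
96 346 [ 0.54  -0.159  0.297] [33 32 27]
98 343 [ 0.543 -0.148  0.297] [23 21 19]
99 347 [ 0.535 -0.152  0.294] [26 27 24]
100 352 [ 0.527 -0.168  0.284] [27 26 23]
102 346 [ 0.536 -0.149  0.287] [28 27 23]
103 352 [ 0.522 -0.153  0.286] [27 26 24]
105 347 [ 0.532 -0.147  0.282] [25 27 20]
107 343 [ 0.542 -0.152  0.27 ] [25 25 17]
108 350 [ 0.525 -0.151  0.273] [27 24 15]
110 346 [ 0.534 -0.15   0.266] [28 29 24]
112 342 [ 0.543 -0.151  0.257] [28 29 23]
113 347 [ 0.531 -0.152  0.257] [30 30 22]
115 345 [ 0.534 -0.147  0.253] [31 28 24]
117 346 [ 0.531 -0.146  0.249] [32 31 24]
119 343 [ 0.543 -0.167  0.226] [29 29 21]
120 350 [ 0.521 -0.15   0.241] [30 31 24]
123 342 [ 0.544 -0.166  0.214] [35 35 27]
125 342 [ 0.545 -0.17   0.205] [46 44 38]
127 343 [ 0.541 -0.169  0.2
[... 3024 characters left out ...]
64(-0.187), np.float64(0.159)), (np.float64(0.521), np.float64(-0.185), np.float64(0.173))]
321 [(np.float64(0.522), np.float64(-0.191), np.float64(0.178)), (np.float64(0.536), np.float64(-0.186), np.float64(0.159)), (np.float64(0.521), np.float64(-0.185), np.float64(0.178))]
329 [(np.float64(0.522), np.float64(-0.191), np.float64(0.182)), (np.float64(0.54), np.float64(-0.185), np.float64(0.159)), (np.float64(0.522), np.float64(-0.185), np.float64(0.181))]
337 [(np.float64(0.526), np.float64(-0.191), np.float64(0.181)), (np.float64(0.543), np.float64(-0.185), np.float64(0.16)), (np.float64(0.525), np.float64(-0.184), np.float64(0.181))]
[{'position': [0.4905, -0.1937, 0.0823], 'conf': 0.88}]
```

The depth data puts the shut fingertips at z≈0.122, about 35 mm behind the reported TCP, and the bar top at 0.112. The fingers closed on air above the handle, so the stated TCP doesn't match the real fingertips. I'll open, go 34 mm lower and close again.

```bash
python3 -m inch '[[0,0,0,0,0,0,100],[0,0,0,0,0,0,100],[0,0,0,0,0,0,100],[0,0,0,0,0,0,100],[0,0,0,0,0,0,100]]' && python3 -m inch '[[0,0,0,0,0,0,100],[0,0,0,0,0,0,100],[0,0,0,0,0,0,100],[0,0,0,0,0,0,100],[0,0,0,0,0,0,100]]' && python3 -m inch '[[0,0,0,0,0,10,100],[0,0,0,0,0,20,100],[0,0,0,0,0,28,100],[0,0,0,0,0,32,100],[0,0,0,0,0,34,100]]' && python3 -m inch '[[0,0,0,0,0,0,100],[0,0,0,0,0,0,0],[0,0,0,0,0,0,0],[0,0,0,0,0,0,0],[0,0,0,0,0,0,0]]'&& python3 -m inch '[[0,0,0,0,0,0,0],[0,0,0,0,0,0,0],[0,0,0,0,0,0,0],[0,0,0,0,0,0,0],[0,0,0,0,0,0,0]]'
```

```text
clock: 3.68
tcp_pos: [0.533, -0.187, 0.0869]
tool_rot: [-2.053, -2.378, 0.0]
force: [-0.6, 0.3, -0.1]
gripper_width: 0.0605
clock: 4.1
tcp_pos: [0.533, -0.187, 0.0869]
tool_rot: [-2.053, -2.378, 0.0]
force: [-0.1, 0.1, 0.9]
gripper_width: 0.0852
clock: 4.52
tcp_pos: [0.5321, -0.1869, 0.0512]
tool_rot: [-2.052, -2.377, 0.002]
force: [-0.3, -0.3, -0.2]
gripper_width: 0.0857
clock: 4.93
tcp_pos: [0.5332, -0.187, 0.0533]
tool_rot: [2.052, 2.378, 0.001]
force: [0.9, 0.8, -0.5]
gripper_width: 0.0388
clock: 5.35
tcp_pos: [0.5332, -0.187, 0.0533]
tool_rot: [2.052, 2.378, 0.0]
force: [0.3, 1.2, 4.0]
gripper_width: 0.0149
```

It's gripped: 15 mm opening. Next is a slow lift straight up, then a check.

```bash
python3 -m inch '[[0,0,0,0,0,-2,0],[0,0,0,0,0,-5,0],[0,0,0,0,0,-10,0],[0,0,0,0,0,-16,0],[0,0,0,0,0,-22,0]]' && python3 -m inch '[[0,0,0,0,0,-12,0],[0,0,0,0,0,-25,0],[0,0,0,0,0,-38,0],[0,0,0,0,0,-48,0],[0,0,0,0,0,-50,0]]'
python3 - <<'E'
from h import *
s,p,d=cap('wrist','f.png'); W=wcloud(s,d)
r=viewer.regions_of('cover','wrist'); m=r[0]['region']; Q=W[m]; Q=Q[~np.isnan(Q[:,0])]
z=np.median(Q[:,2]);H=Q[abs(Q[:,2]-z)<.01]
A=np.c_[H[:,:2]-[.533,-.187],np.ones(len(H))]; print(len(H),z,np.linalg.lstsq(A,H[:,2],rcond=None)[0],cv2.minAreaRect((H[:,:2]*1000).astype(np.float32)))
r=viewer.regions_of('mat','wrist')
for q in r[:2]:
    Q=W[q['region']];Q=Q[abs(Q[:,2])<.02];print('mat',q['conf'],len(Q),cv2.minAreaRect((Q[:,:2]*1000).astype(np.float32)))
print(s['tcp_pos'],s['force'],s['gripper_width'])
s,p,d=cap('side','g.png');W=cloud('side',d)
for q in viewer.regions_of('mat','side')[:2]:
    Q=W[q['region']];Q=Q[abs(Q[:,2])<.015];print('mat side',q['conf'],len(Q),cv2.minAreaRect((Q[:,:2]*1000).astype(np.float32)))
E
```

```text
clock: 5.77
tcp_pos: [0.5328, -0.187, 0.0752]
tool_rot: [-2.052, -2.378, 0.001]
force: [0.2, -0.8, -3.0]
gripper_width: 0.0148
clock: 6.18
tcp_pos: [0.5343, -0.1874, 0.1284]
tool_rot: [2.05, 2.375, 0.003]
force: [-0.4, 0.5, -2.4]
gripper_width: 0.0146
64611 0.15695465359764055 [ 0.00444108 -0.00021012  0.15707762] ((532.4537353515625, -186.74581909179688), (208.57823181152344, 147.02244567871094), 8.347670555114746)
mat 0.89 8916 ((561.7760620117188, 162.19491577148438), (234.87991333007812, 149.9024658203125), 16.858245849609375)
[ 0.53427755 -0.18736536  0.12844267] [-0.3572628   0.52324212 -2.35593915] 0.014642118553500384
mat side 0.72 6232 ((556.2236938476562, 171.19235229492188), (231.89022827148438, 176.20986938476562), 16.245073318481445)
```

The cover is held level, with its underside at 0.152. I'll carry it to the mat centre at about (0.555, 0.171), yaw 16.5°.

```bash
python3 -m inch '[[0,0,0,10,2,0,0],[0,0,0,30,6,0,0],[0,0,0,58,12,0,0],[0,0,0,88,19,0,0],[0,0,0,118,25,0,0]]' && python3 -m inch '[[0,0,0,30,6.5,0,0],[0,0,0,60,13,0,0],[0,0,0,90,19,0,0],[0,0,0,120,26,0,0],[0,0,0,150,32,0,0]]' && python3 -m inch '[[0,0,0,28,6,0,0],[0,0,0,50,11,0,0],[0,0,0,68,15,0,0],[0,0,0,78,17,0,0],[0,0,0,83,18,0,0]]' && python3 -m inch '[[0,0,-2,0,0,0,0],[0,0,-5,0,0,0,0],[0,0,-8.2,0,0,0,0],[0,0,-8.2,0,0,0,0],[0,0,-8.2,0,0,0,0]]'
python3 - <<'E'
from h import *
s,p,d=cap('side','i.png');W=cloud('side',d)
for q in viewer.regions_of('mat','side')[:1]:
    Q=W[q['region']];Q=Q[abs(Q[:,2])<.015];print('mat side',q['conf'],len(Q),cv2.minAreaRect((Q[:,:2]*1000).astype(np.float32)))
for q in viewer.regions_of('cover','side')[:1]:
    Q=W[q['region']];z=np.nanmedian(Q[:,2]);Q=Q[abs(Q[:,2]-z)<.008];print('cover',z,q['conf'],len(Q),cv2.minAreaRect((Q[:,:2]*1000).astype(np.float32)))
print(get_state())
E
```

```text
clock: 6.85
tcp_pos: [0.54, -0.0652, 0.1241]
tool_rot: [-2.053, -2.377, 0.001]
force: [1.0, -0.0, -3.7]
gripper_width: 0.0148
clock: 7.27
tcp_pos: [0.5496, 0.0884, 0.1243]
tool_rot: [-2.052, -2.378, 0.001]
force: [1.3, -0.0, -2.8]
gripper_width: 0.0149
clock: 7.68
tcp_pos: [0.5553, 0.1726, 0.124]
tool_rot: [-2.051, -2.379, 0.002]
force: [0.2, 0.4, -3.2]
gripper_width: 0.0149
clock: 8.1
tcp_pos: [0.5558, 0.1706, 0.1248]
tool_rot: [-1.88, -2.517, 0.001]
force: [0.6, -0.3, -3.6]
gripper_width: 0.015
mat side 0.92 4661 ((555.6990966796875, 176.02938842773438), (231.64968872070312, 166.6873016357422), 16.410499572753906)
cover 0.15171874771850857 0.79 4050 ((554.7161865234375, 170.33462524414062), (211.2056121826172, 149.8226776123047), 15.855806350708008)
{'clock': 8.25, 'joint_positions': array([ 6.42875876e-01, -4.69949408e-03, -9.23342153e-02, -2.13126012e-05,
       -1.48336529e+00, -1.92560396e+00]), 'dq': array([0.001991  , 0.00297486, 0.00258962, 0.00060253, 0.00100922,
       0.00355426]), 'joint_efforts': array([-1.74260431e-02, -3.61575544e+01,  3.63768840e+01,  7.53912538e+00,
       -6.83755454e-03, -1.23092867e-02]), 'tcp_pos': array([0.55586352, 0.17085503, 0.12483146]), 'tool_rot': array([-1.87953596e+00, -2.51723245e+00,  2.97473410e-04]), 'force': array([-0.73232268, -0.68963135, -3.39826925]), 'ft_torque': array([-0.00707506, -0.0315135 , -0.01336108]), 'gripper_width': 0.014634155059214097}
```

```bash
python3 -m inch '[[0,0,0,0,0,10,0],[0,0,0,0,0,30,0],[0,0,0,0,0,55,0],[0,0,0,0,0,80,0],[0,0,0,0,0,100,0]]' && python3 -m inch '[[0,0,0,0,0,14,0],[0,0,0,0,0,25,0],[0,0,0,0,0,32,0],[0,0,0,0,0,37,0],[0,0,0,0,0,39,0]]' && python3 -m inch '[[0,0,0,0,0,1,0],[0,0,0,0,0,2,0],[0,0,0,0,0,3,0],[0,0,0,0,0,4,0],[0,0,0,0,0,4,0]]'
```

```text
clock: 8.67
tcp_pos: [0.5548, 0.1708, 0.0219]
tool_rot: [-1.878, -2.517, 0.003]
force: [-0.3, 0.6, -4.0]
gripper_width: 0.0148
clock: 9.08
tcp_pos: [0.5559, 0.1712, -0.0145]
tool_rot: [-1.878, -2.519, 0.0]
force: [-1.3, 0.1, -3.0]
gripper_width: 0.0148
clock: 9.5
tcp_pos: [0.5559, 0.1713, -0.018]
tool_rot: [-1.878, -2.519, -0.0]
force: [-0.1, -0.4, -3.7]
gripper_width: 0.0153
```

```bash
python3 -m inch '[[0,0,0,0,0,1,0],[0,0,0,0,0,1,0],[0,0,0,0,0,1.7,0],[0,0,0,0,0,1.7,0]]' && python3 -m inch '[[0,0,0,0,0,0.7,0],[0,0,0,0,0,0.7,0],[0,0,0,0,0,1.2,0],[0,0,0,0,0,1.2,0]]'
```

```text
clock: 9.83
tcp_pos: [0.556, 0.1713, -0.0197]
tool_rot: [1.877, 2.519, 0.0]
force: [-0.6, 0.0, -2.7]
gripper_width: 0.0148
clock: 10.17
tcp_pos: [0.556, 0.1712, -0.0197]
tool_rot: [1.877, 2.519, 0.0]
force: [-5.8, -0.9, 6.1]
gripper_width: 0.015
```

The plate has touched down; the force went from -3 N to +6 N. I'll release and retreat.

```bash
python3 -m inch '[[0,0,0,0,0,0,20],[0,0,0,0,0,0,40],[0,0,0,0,0,0,100],[0,0,0,0,0,0,100],[0,0,0,0,0,0,100]]' && python3 -m inch '[[0,0,0,0,0,0,100],[0,0,0,0,0,0,100],[0,0,0,0,0,0,100],[0,0,0,0,0,0,100],[0,0,0,0,0,0,100]]' && python3 -m inch '[[0,0,0,0,0,-10,100],[0,0,0,0,0,-35,100],[0,0,0,0,0,-75,100],[0,0,0,0,0,-115,100],[0,0,0,0,0,-150,100]]'
python3 - <<'E'
from h import *
s,p,d=cap('side','k.png');W=cloud('side',d)
for q in viewer.regions_of('cover','side')[:1]:
    Q=W[q['region']];z=np.nanmedian(Q[:,2]);Q=Q[abs(Q[:,2]-z)<.008];print('cover',z,q['conf'],len(Q),cv2.minAreaRect((Q[:,:2]*1000).astype(np.float32)))
s,p,d=cap('scene','l.png');W=cloud('scene',d)
for t in ['housing','lamp_head','button_top']: print(t,[(np.round(x['position'],3),round(x['conf'],2)) for x in viewer.spot_in(t,'scene')[:2]])
c=np.array([.5324,-.1869]);a=np.radians(8.2);X=np.array([np.cos(a),np.sin(a)]);print('button',c-.05*X,'lamp',c+.04*X)
print(get_state()['tcp_pos'])
E
```

```text
clock: 10.58
tcp_pos: [0.5559, 0.1712, -0.0212]
tool_rot: [1.878, 2.519, -0.0]
force: [0.5, 0.0, -0.4]
gripper_width: 0.0651
clock: 11.0
tcp_pos: [0.5559, 0.1712, -0.021]
tool_rot: [-1.877, -2.519, 0.0]
force: [0.0, 0.7, -0.5]
gripper_width: 0.0854
clock: 11.42
tcp_pos: [0.5562, 0.171, 0.1327]
tool_rot: [1.877, 2.518, 0.002]
force: [0.8, 1.1, 0.6]
gripper_width: 0.0855
cover 0.0073517173325630125 0.8 4565 ((555.543212890625, 170.05636596679688), (212.73159790039062, 153.57510375976562), 17.006322860717773)
housing [(array([ 0.553, -0.183,  0.05 ]), 0.91)]
lamp_head [(array([ 0.583, -0.175,  0.064]), 0.42)]
button_top [(array([ 0.49 , -0.193,  0.061]), 0.58)]
button [ 0.48291119 -0.19403145] lamp [ 0.57199105 -0.18119484]
[0.55528217 0.17105555 0.1280385 ]
```

The cover is on the mat within 1–2 mm of the centre. I'll shut the fingers and move above the button.

```bash
python3 -m inch '[[0,0,0,-10,-5,0,0],[0,0,0,-38,-20,0,0],[0,0,0,-70,-37,0,0],[0,0,0,-104,-55,0,0],[0,0,0,-138,-72,0,0]]' && python3 -m inch '[[0,0,0,-34,-18,0,0],[0,0,0,-68,-36,0,0],[0,0,0,-102,-54,0,0],[0,0,0,-132,-70,0,0],[0,0,0,-155,-82,0,0]]' && python3 -m inch '[[0,0,2,-18,-9,0,0],[0,0,5,-30,-16,0,0],[0,0,8.2,-36.5,-19,0,0],[0,0,8.2,-36.5,-19,0,0],[0,0,8.2,-36.5,-19,0,0]]'
python3 - <<'E'
from h import *
s,p,d=cap('wrist','m.png'); W=wcloud(s,d)
print(s['tcp_pos'],R.from_rotvec(s['tool_rot']).as_matrix().round(3)[:,0])
for t in ['button_top','lamp_head','housing']:
    for q in viewer.regions_of(t,'wrist')[:1]:
        Q=W[q['region']];z=np.nanmedian(Q[:,2]); zz=np.nanpercentile(Q[:,2],80);H=Q[abs(Q[:,2]-zz)<.004]
        print(t,q['conf'],len(Q),z,zz,cv2.minAreaRect((H[:,:2]*1000).astype(np.float32)))
# fingertip points
Q=W.reshape(-1,3);T=R.from_rotvec(s['tool_rot']).inv().apply(Q-s['tcp_pos'])*1000
k=(abs(T[:,0])<14)&(abs(T[:,1])<14)&(T[:,2]<-20);
print('tip', len(T[k]),np.percentile(T[k],[0,50,100],axis=0).round(1), np.percentile(T[k][:,2],[95,99]))
E
```

```text
clock: 12.13
tcp_pos: [0.5249, 0.0164, 0.1277]
tool_rot: [-1.876, -2.519, 0.003]
force: [1.6, -0.4, -0.4]
gripper_width: 0.0256
clock: 12.55
tcp_pos: [0.4902, -0.1563, 0.128]
tool_rot: [-1.878, -2.517, 0.002]
force: [1.1, 0.3, 0.2]
gripper_width: -0.0003
clock: 12.97
tcp_pos: [0.4834, -0.1944, 0.128]
tool_rot: [-2.051, -2.378, 0.002]
force: [0.0, 0.6, 0.8]
gripper_width: 0.0002
[ 0.48340956 -0.1943564   0.12797676] [-0.147  0.989  0.   ]
button_top 0.59 937 0.06266457713812805 0.06333322299495588 ((482.2684631347656, -193.4400634765625), (26.787193298339844, 26.12632179260254), 7.693449974060059)
housing 0.96 29845 0.041724197647247004 0.074431809839517 ((532.060302734375, -187.17361450195312), (210.34629821777344, 147.18966674804688), 7.715409755706787)
tip 8147 [[ -14.   -14.  -131.6]
 [   0.6  -10.7  -86.2]
 [  14.    12.4  -38. ]] [-47.750681   -41.40780006]
```

View pics/m.png

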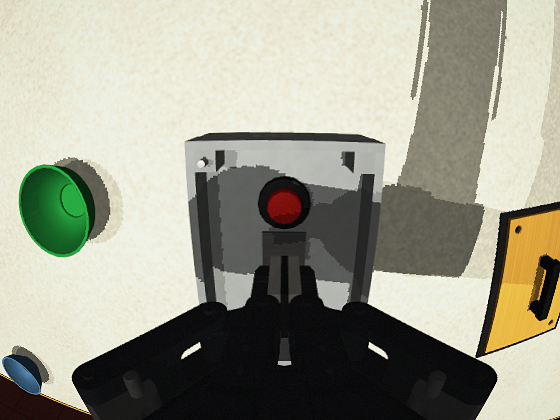

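The red button is at (284,205), the bolt at (284,243), and the lamp is hidden under the gripper. The button measures (0.482,-0.193), 1 mm from the tool. I'll descend and press.

```bash
python3 -m inch '[[0,0,0,0,0,20,0],[0,0,0,0,0,50,0],[0,0,0,0,0,75,0],[0,0,0,0,0,90,0],[0,0,0,0,0,97,0]]' && python3 -m inch '[[0,0,0,0,0,0,0],[0,0,0,0,0,2,0],[0,0,0,0,0,4,0],[0,0,0,0,0,6,0],[0,0,0,0,0,6,0]]' && python3 -m inch '[[0,0,0,0,0,1,0],[0,0,0,0,0,2,0],[0,0,0,0,0,3,0],[0,0,0,0,0,3,0]]'
```

```text
clock: 13.58
tcp_pos: [0.4827, -0.1931, 0.029]
tool_rot: [-2.049, -2.377, 0.003]
force: [-0.1, -0.2, -0.8]
gripper_width: -0.0003
clock: 14.0
tcp_pos: [0.4853, -0.194, 0.0271]
tool_rot: [2.051, 2.377, 0.002]
force: [1.8, 1.0, 0.8]
gripper_width: -0.0
clock: 14.33
tcp_pos: [0.4852, -0.194, 0.0236]
tool_rot: [2.051, 2.377, 0.002]
force: [4.0, 1.8, 4.4]
gripper_width: -0.0
```

```bash
python3 -m inch '[[0,0,0,0,0,1,0],[0,0,0,0,0,2,0],[0,0,0,0,0,2,0]]' && python3 -m inch '[[0,0,0,0,0,1,0],[0,0,0,0,0,2,0],[0,0,0,0,0,2,0]]'
python3 - <<'E'
from h import *
s,p,d=cap('side','n.png');W=cloud('side',d)
print([(x['position'],x['conf']) for x in viewer.spot_in('lamp_head','side')]);print(s['force'],s['tcp_pos'])
cv2.imwrite('pics/n2.png',cv2.resize(cv2.convertScaleAbs(p[100:240,270:410,::-1],alpha=1.8,beta=15),(560,560)))
E
```

```text
clock: 14.58
tcp_pos: [0.4852, -0.1941, 0.0222]
tool_rot: [2.051, 2.377, 0.002]
force: [2.3, 2.2, 7.9]
gripper_width: 0.0004
clock: 14.83
tcp_pos: [0.4853, -0.1942, 0.0221]
tool_rot: [2.05, 2.377, 0.001]
force: [-4.3, 5.9, 17.7]
gripper_width: 0.0002
[([0.5656, -0.1696, 0.0748], 0.68)]
[-4.31533068  5.85912829 17.689869  ] [ 0.48529405 -0.19419031  0.02205704]
```

View pics/n2.png

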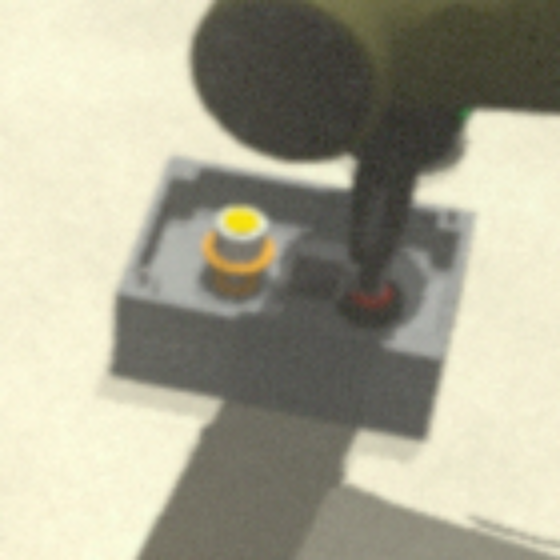

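The side view shows the lamp popped up, its white head at (242,240), and the button fully pressed under the tip at (370,297). Contact at the bottom gives a shut fingertip offset of about 30 mm. I'll rise, open and move over the lamp.

```bash
python3 -m inch '[[0,0,0,0,0,-6,0],[0,0,0,0,0,-25,0],[0,0,0,0,0,-55,0],[0,0,0,0,0,-90,0],[0,0,0,0,0,-115,0]]'
python3 - <<'E'
from h import *
s,p,d=cap('wrist','o.png'); W=wcloud(s,d); s2,p2,d2=cap('side'); W2=cloud('side',d2)
print(s['tcp_pos'])
for cam,w in (('wrist',W),('side',W2)):
    for q in viewer.regions_of('lamp_head',cam)[:1]:
        Q=w[q['region']];zz=np.nanpercentile(Q[:,2],90);H=Q[abs(Q[:,2]-zz)<.004]
        print(cam,q['conf'],len(Q),np.nanpercentile(Q[:,2],[5,50,95]),cv2.minAreaRect((H[:,:2]*1000).astype(np.float32)))
E
python3 -m inch '[[0,0,0,0,10,0,100],[0,0,0,0,35,0,100],[0,0,0,0,65,0,100],[0,0,0,0.5,82,0,100],[0,0,0,0.5,90,0,100]]' && python3 -m inch '[[0,0,0,0,0,0,100],[0,0,0,0,0,0,100],[0,0,0,0,0,0,100],[0,0,0,0,0,0,100],[0,0,0,0,0,0,100]]'
python3 - <<'E'
from h import *
s,p,d=cap('wrist','q.png'); W=wcloud(s,d)
print(s['tcp_pos'],s['gripper_width'])
for t in ('lamp_head','lamp_grip'):
    for q in viewer.regions_of(t,'wrist')[:1]:
        Q=W[q['region']];zz=np.nanpercentile(Q[:,2],90);H=Q[abs(Q[:,2]-zz)<.004]
        print(t,q['conf'],len(Q),np.nanpercentile(Q[:,2],[5,50,95]),cv2.minAreaRect((H[:,:2]*1000).astype(np.float32)))
E
```

```text
clock: 15.35
tcp_pos: [0.4833, -0.1943, 0.1354]
tool_rot: [-2.052, -2.377, 0.002]
force: [0.8, -0.7, -0.0]
gripper_width: 0.0
[ 0.48329619 -0.19430021  0.13541838]
clock: 15.97
tcp_pos: [0.5739, -0.1796, 0.1305]
tool_rot: [-2.049, -2.375, 0.005]
force: [-0.1, -0.4, -0.7]
gripper_width: 0.0606
clock: 16.38
tcp_pos: [0.5727, -0.1805, 0.1344]
tool_rot: [2.053, 2.377, 0.001]
force: [0.8, 0.8, -0.8]
gripper_width: 0.0856
[ 0.57272455 -0.18053834  0.13441467] 0.08556350547489754
lamp_head 0.71 2879 [0.06932075 0.0915412  0.09372708] ((571.427978515625, -181.33030700683594), (32.92243576049805, 32.72578048706055), 74.13973999023438)
lamp_grip 0.86 2885 [0.06934993 0.09153977 0.09372685] ((571.5319213867188, -181.478759765625), (32.936256408691406, 32.82328414916992), 86.05577850341797)
```

View pics/q.png

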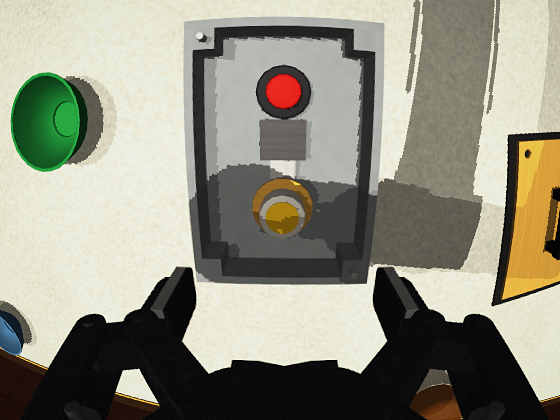

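The lamp head is at (282,214), measured (0.5715,-0.1814) with its top at 0.094. That is within 1.5 mm of the tool axis. I'll descend 92 mm and grip.

```bash
python3 -m inch '[[0,0,0,-1,-1,20,100],[0,0,0,-1,-1,50,100],[0,0,0,-1,-1,75,100],[0,0,0,-1,-1,88,100],[0,0,0,-1,-1,92,100]]' && python3 -m inch '[[0,0,0,0,0,0,100],[0,0,0,0,0,0,0],[0,0,0,0,0,0,0],[0,0,0,0,0,0,0],[0,0,0,0,0,0,0]]' && python3 -m inch '[[0,0,0,0,0,0,0],[0,0,0,0,0,0,0],[0,0,0,0,0,0,0],[0,0,0,0,0,0,0],[0,0,0,0,0,0,0]]'
```

```text
clock: 16.95
tcp_pos: [0.5707, -0.1813, 0.0392]
tool_rot: [-2.051, -2.375, 0.004]
force: [-0.2, 1.2, 0.7]
gripper_width: 0.0854
clock: 17.37
tcp_pos: [0.573, -0.1815, 0.0433]
tool_rot: [2.052, 2.377, 0.002]
force: [-0.1, -0.1, 0.4]
gripper_width: 0.0388
clock: 17.78
tcp_pos: [0.573, -0.1821, 0.0425]
tool_rot: [2.052, 2.377, 0.0]
force: [2.4, -4.2, -0.1]
gripper_width: 0.0313
```

Gripped at 31 mm. The head has 116 mm left to the second stop.

```bash
python3 -m inch '[[0,0,0,0,0,-4,0],[0,0,0,0,0,-12,0],[0,0,0,0,0,-22,0],[0,0,0,0,0,-32,0],[0,0,0,0,0,-40,0]]' && python3 -m inch '[[0,0,0,0,0,-5,0],[0,0,0,0,0,-12,0],[0,0,0,0,0,-20,0],[0,0,0,0,0,-28,0],[0,0,0,0,0,-35,0]]' && python3 -m inch '[[0,0,0,0,0,-8,0],[0,0,0,0,0,-16,0],[0,0,0,0,0,-24,0],[0,0,0,0,0,-31,0],[0,0,0,0,0,-36,0]]' && python3 -m inch '[[0,0,0,0,0,-1,0],[0,0,0,0,0,-2,0],[0,0,0,0,0,-3,0],[0,0,0,0,0,-3,0]]'
```

```text
clock: 18.2
tcp_pos: [0.5728, -0.182, 0.0826]
tool_rot: [2.052, 2.377, 0.0]
force: [3.7, -5.6, -1.7]
gripper_width: 0.0319
clock: 18.62
tcp_pos: [0.5727, -0.1819, 0.1157]
tool_rot: [-2.053, -2.378, 0.001]
force: [6.8, -7.6, -8.8]
gripper_width: 0.0315
clock: 19.03
tcp_pos: [0.5726, -0.1819, 0.1513]
tool_rot: [-2.053, -2.377, 0.001]
force: [6.6, -7.3, -9.8]
gripper_width: 0.0316
clock: 19.37
tcp_pos: [0.5726, -0.1819, 0.1538]
tool_rot: [-2.053, -2.377, 0.001]
force: [7.3, -7.7, -8.7]
gripper_width: 0.0314
```

```bash
python3 -m inch '[[0,0,0,0,0,-1,0],[0,0,0,0,0,-2,0],[0,0,0,0,0,-2.5,0],[0,0,0,0,0,-2.5,0]]' && python3 -m inch '[[0,0,0,0,0,-1,0],[0,0,0,0,0,-1.5,0],[0,0,0,0,0,-1.5,0],[0,0,0,0,0,-1.5,0]]'
```

```text
clock: 19.7
tcp_pos: [0.5726, -0.1819, 0.1561]
tool_rot: [-2.053, -2.377, 0.001]
force: [6.5, -6.9, -9.0]
gripper_width: 0.0315
clock: 20.03
tcp_pos: [0.5726, -0.1819, 0.1576]
tool_rot: [-2.053, -2.377, 0.001]
force: [7.0, -8.3, -9.9]
gripper_width: 0.0315
```

```bash
python3 -m inch '[[0,0,0,0,0,-0.7,0],[0,0,0,0,0,-1.3,0],[0,0,0,0,0,-1.3,0],[0,0,0,0,0,-1.3,0]]' && python3 -m inch '[[0,0,0,0,0,-0.5,0],[0,0,0,0,0,-1,0],[0,0,0,0,0,-1,0],[0,0,0,0,0,-1,0]]'
python3 - <<'E'
from h import *
s,p,d=cap('side','r.png');W=cloud('side',d)
for q in viewer.regions_of('lamp_head','side')[:1]:
    Q=W[q['region']];print('head',q['conf'],np.nanpercentile(Q[:,2],[2,10,50,90,98]).round(4),np.nanmedian(Q,0))
for q in viewer.regions_of('cover','side')[:1]:
    Q=W[q['region']];z=np.nanmedian(Q[:,2]);Q=Q[abs(Q[:,2]-z)<.008];print('cover',z,cv2.minAreaRect((Q[:,:2]*1000).astype(np.float32)))
print(s['force'],s['tcp_pos'])
cv2.imwrite('pics/r2.png',cv2.resize(cv2.convertScaleAbs(p[60:260,220:420,::-1],alpha=1.8,beta=15),(600,600)))
E
```

```text
clock: 20.37
tcp_pos: [0.5726, -0.1819, 0.1588]
tool_rot: [-2.053, -2.377, 0.001]
force: [7.2, -7.9, -9.2]
gripper_width: 0.0317
clock: 20.7
tcp_pos: [0.5726, -0.1819, 0.1598]
tool_rot: [-2.053, -2.377, 0.001]
force: [7.5, -7.5, -9.2]
gripper_width: 0.0312
head 0.63 [0.1803 0.1818 0.1849 0.2056 0.2082] [ 0.55853406 -0.17299664  0.18494132]
cover 0.00729437596882665 ((555.41015625, 167.62091064453125), (211.0086212158203, 157.0478973388672), 16.485170364379883)
[ 7.54236276 -7.49742199 -9.23513342] [ 0.57259606 -0.18186526  0.15977227]
```

View pics/r2.png

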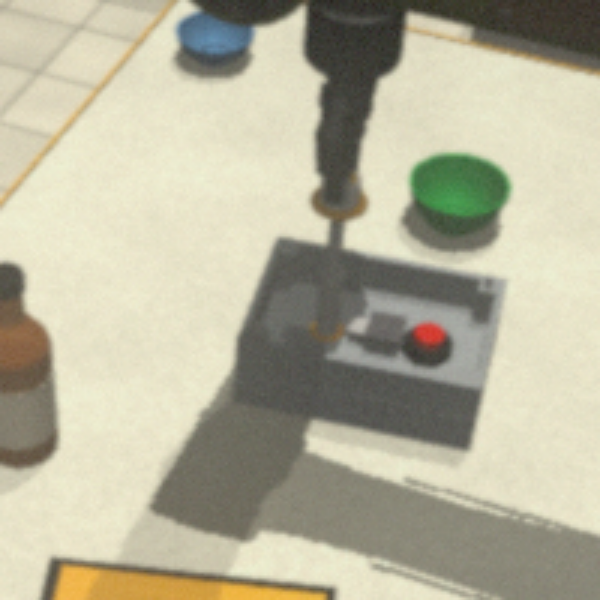

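The flange is at about (340,203) at z≈0.184, with the stalk drawn out. That is close to the full height of 0.184–0.188, but the stop force hasn't shown yet. I'll creep on.

```bash
python3 -m inch '[[0,0,0,0,0,-0.5,0],[0,0,0,0,0,-1,0],[0,0,0,0,0,-1,0],[0,0,0,0,0,-1,0]]' && python3 -m inch '[[0,0,0,0,0,-0.5,0],[0,0,0,0,0,-1,0],[0,0,0,0,0,-1,0],[0,0,0,0,0,-1,0]]'
```

```text
clock: 21.18
tcp_pos: [0.5726, -0.1819, 0.1608]
tool_rot: [-2.053, -2.377, 0.001]
force: [8.1, -6.6, -9.0]
gripper_width: 0.0316
clock: 21.52
tcp_pos: [0.5726, -0.1819, 0.1618]
tool_rot: [-2.053, -2.377, 0.001]
force: [7.1, -7.3, -9.0]
gripper_width: 0.0315
```

```bash
python3 -m inch '[[0,0,0,0,0,-0.7,0],[0,0,0,0,0,-1.5,0],[0,0,0,0,0,-1.5,0],[0,0,0,0,0,-1.5,0]]' && python3 -m inch '[[0,0,0,0,0,-0.7,0],[0,0,0,0,0,-1.5,0],[0,0,0,0,0,-1.5,0],[0,0,0,0,0,-1.5,0]]'
python3 - <<'E'
from h import *
s,p,d=cap('side','s.png');W=cloud('side',d)
for q in viewer.regions_of('lamp_head','side')[:1]:
    Q=W[q['region']];print('head',q['conf'],np.nanpercentile(Q[:,2],[2,10,50,90,98]).round(4)); v=np.nonzero(q['region'])[0];print(v.min(),v.max())
print(s['force'],s['tcp_pos'])
E
```

```text
clock: 21.85
tcp_pos: [0.5725, -0.1819, 0.1626]
tool_rot: [-2.053, -2.376, 0.002]
force: [8.5, -8.9, -11.5]
gripper_width: 0.031
clock: 22.18
tcp_pos: [0.5724, -0.1818, 0.1627]
tool_rot: [-2.052, -2.375, 0.003]
force: [10.5, -9.2, -15.6]
gripper_width: 0.0312
head 0.44 [-0.0029  0.001   0.1877  0.2083  0.2191]
116 133
[ 10.53445024  -9.15828291 -15.63901293] [ 0.57242203 -0.18178772  0.16267904]
```

The force rose from 9 to 15.6 N with the TCP stuck at 0.1627, so this is the second stop. I'll hold briefly, check everything, and hand in if it's steady.

```bash
python3 -m inch '[[0,0,0,0,0,0,0],[0,0,0,0,0,0,0],[0,0,0,0,0,0,0],[0,0,0,0,0,0,0],[0,0,0,0,0,0,0]]'
python3 - <<'E'
from h import *
s,p,d=cap('scene','t.png')
for t in ['cover','mat','bottle','jar','bowl','lamp_head']: print(t,[(np.round(x['position'],3),round(x['conf'],2)) for x in viewer.spot_in(t,'scene')[:1]])
s=get_state();print(s['force'],s['tcp_pos'],s['gripper_width'],s['clock'])
if abs(s['tcp_pos'][2]-.1627)<.001 and s['gripper_width']>.028 and s['force'][2]<-12: print(arm.finish_job())
else: print('NOT handed in')
E
```

```text
clock: 22.7
tcp_pos: [0.5724, -0.1818, 0.1627]
tool_rot: [-2.052, -2.375, 0.003]
force: [10.0, -9.7, -16.5]
gripper_width: 0.0316
cover [(array([0.573, 0.177, 0.008]), 0.97)]
mat [(array([0.619, 0.216, 0.005]), 0.71)]
bottle [(array([0.796, 0.032, 0.098]), 0.7)]
jar [(array([0.547, 0.446, 0.052]), 0.9)]
bowl [(array([ 0.521, -0.43 ,  0.037]), 0.92)]
lamp_head [(array([ 0.586, -0.178,  0.198]), 0.71)]
[ 10.38362058 -10.63398261 -16.47374997] [ 0.57242438 -0.1818088   0.16268154] 0.03156877268125869 23.05
the job is handed in; nothing more can be done
None
```

I set the cover plate down on the mat, pressed the button so the lamp popped up, and pulled the lamp to the second stop. I handed the job in at about 23 s with the fingers still gripping the head.

**Last checks**
- **Lamp:** the arm stopped rising at TCP z = 0.1627 and the downward pull rose from about 9 to 16.5 N, which marks the second stop. The grip was steady at about 31.5 mm. The tube joints can't be read directly, so "fully out" rests on this force and height.
- **Cover:** it lies flat, within about 4 mm of the mat centre in the side camera.
- **Bystanders:** the bottle and jar are within 3 mm of where they started. The bowl had no reliable reading at the start, so I have no before-and-after figure for it. I never moved near it.

**What disagreed**
- **Fingertip position:** the shut fingertips really sit about 30–35 mm behind the reported TCP. My first grasp therefore closed on air above the handle. I measured the offset from the depth images and corrected for it after that.
- **Lamp travel:** the pull took about 120 mm from the grip to the stop, against the 116 mm expected. I can't say whether that was a lower float height or a little slip.
- **Sideways force:** about 10 N in x and in y remained on the gripper at the end, probably from a small off-centre grip.

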